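# Close up the specimen store

## Robot

A 6-joint arm with a two-finger parallel gripper is mounted at the origin on the work surface. World frame = base frame: x ahead of the robot, y to its left, z up, the work surface at z = 0. Lengths are in mm, angles in degrees, forces in N, time in s.
With the tool pointing down it reaches from about 350 to 850 mm from the base axis. Payload 8.1 kg.
Tool frame: the origin (TCP) lies on the centre line of the jaws, within the pads' length; the fingertips stand 8 mm ahead of it and the grasp point (between the pads) lies 11 mm behind it; x points along the fingers, z is the direction in which the jaws open and shut, and the axes are right-handed (so a half turn about x gives the same grasp; the last joint's range is limited). The gripper opens to 85 mm and grips with 20 to 120 N. Pads are 22 mm wide; open, the fingers measure 114 mm over their backs; the gripper's body (76 mm by 85 mm) begins 54 mm behind the grasp point. The pads swing forward as they close: fully open they stand 13 mm farther back than shut.
Start: joints at [66.268, 7.471, 85.268, -0, 87.261, -4.893], TCP at [193.723, 567.87, 239.292] pointing down, gripper open.
Joint ranges: [-169.43, 169.43], [-51.17, 129.36], [1.28, 143.12], [-76.62, 256.62], [0, 156.53], [-152.29, 152.29]. Speed limits (degrees/s): [136.94, 136.94, 159.86, 180, 180, 180].

## Interface

Orientations are given as [roll, pitch, yaw] about the fixed x, y, z axes, in that order (R = Rz(yaw) Ry(pitch) Rx(roll)).
In Python, from bench import r, vision, order gives the robot as it stands. The module is installed in compiled form; this text tells all that it offers.
- The arm moves only by the shell command python3 -m jog 'ROWS' [FORCE]. ROWS is JSON, a list of rows, each a list of 3 entries, a list of its own where there are three numbers: the shift along the world's x, y, z in m, then the turn, a rotation vector about the world's x, y, z in rad, then the opening, from -1 (shut) to 1 (fully open). A call has 1 to 5 rows; each row is the pose to reach, as a shift and turn from the pose commanded when the call began; what a row does not reach only later rows make up. A row lasts 1/12 s, in which the tool goes at most 41.7 mm and 7.16 degrees, less where a joint would pass 70% of its speed; a pose out of reach is approached as far as the arm can. A call with a gripper value outside its range is refused whole. The fingers move at their own pace and stop on an object; FORCE is the grip in N (left out, the last holds). Time passes only in rows, so rows that repeat a pose let the fingers close. It gives the time, the measured TCP pose, the force and the opening at its end, in the units of the state.
- r.sense(): the state, without advancing time (a new reading comes with each control period).
- vision.snapshot(name): name is "side" or "top"; returns the picture (384x512x3 uint8, red, green, blue); there is no depth.
- vision.camera_model(name): a dict with "fov_y" (degrees; the focal length in pixels is half the picture's height over the tangent of half this angle, whatever the lens; pixels are square), "cx", "cy" (the principal point, pixels), "D" ([k1, k2, p1, p2, k3] as OpenCV has them; the pictures are not rectified), "world_to_cam" (4x4, takes a point from world to camera coordinates). Camera axes: x right, y down, z forward; pixel columns grow to the right and rows downward; lengths in mm; the calibration is good to about 2 mm. A picture is of the moment at which its call begins. camera_model takes no time and is no camera call.
- order.hand_in(): hands the job in, once; it reports no verdict.
The state is a dict: "time": time; "joint_pos": joint angles; "qd": joint speeds; "joint_efforts": joint torques, N m; "tool_pos": TCP position; "tcp_rot": TCP orientation; "ft_force": force on the tool from outside, world axes, zero at the start; "wrist_torque": the same for the moment, N m; "finger_gap": finger opening in mm.
Only numpy, scipy, OpenCV 4.12 (cv2) and the standard library are available. Lean on these libraries where they do the work, as an engineer would, in place of code of your own. Each camera call takes 0.05 s, during which the arm holds its last target.

## Task

Close up the little specimen store on the lab bench, using only the fingertips: first push both of its open trays fully home, then swing its door fully shut over them, and move clear. Let the sample pots ride in upright in their trays without picking them up or taking them out, and leave the other things on the bench where they are.

Things in the scene. Friction and masses are not known exactly. Their poses are not given: they have to be found in the camera images.
- store: Low blue sheet-metal specimen store fixed to the bench, 168 mm wide (its y), 160 mm deep (its x), 60 mm high. Origin at bench level under the middle of its front face; +x points into the store (the direction in which trays close), -x out of its front, +y to its left seen from the robot. It holds two cream-fronted trays side by side behind one cream door. It may stand turned by up to 0.25 rad.
- tray_left (a joint): How far the left tray is pulled out, m: 0 = fully home (front flush with the store's front), 0.115 = limit; it slides along the store's x, with about 1.5 N of friction, and stays where it is left.
- tray_right (a joint): The same for the right tray.
- tray_left_front (a point): Centre of the outer face of the left tray's flat front, 74 mm wide and 42 mm high, its middle 29 mm above the bench; axes as the store's. The tray is an open box 140 mm long, 34 mm deep, walls 4 mm.
- tray_right_front (a point): Centre of the outer face of the right tray's flat front, 74 mm wide and 42 mm high, its middle 29 mm above the bench; axes as the store's. The tray is an open box 140 mm long, 34 mm deep, walls 4 mm.
- store_door (a joint): Door angle, rad: 0 = shut against the store's front, 1.57 = standing straight out towards the robot, 2.3 = limit. The hinge is upright at the store's left front corner; the door stays where it is left (friction about 0.04 N m). It starts open, at the left of the trays; pushing its outer face (the left one when it stands open) swings it shut. It must stay open while a tray sticks out.
- door_hinge (a point): Point on the door's upright hinge axis, 31 mm above the bench. The door is a flat panel 168 mm long from the hinge, 8 mm thick (its outer face lies 9 mm outwards of the hinge axis), 54 mm high from 4 to 58 mm above the bench.
- door_face (a point): Point on the door's outer face 110 mm from the hinge and 31 mm above the bench, a good place to push. Its own -x axis points outwards from the face, its +y towards the hinge. A small upright bar pull stands 18 mm off this face 155 mm from the hinge.
- pot_left_mid (a point): Middle (half-way up) of the loose sample pot standing in the left tray: clear, white screw cap, 33 mm diameter, 30 mm high, 30 g. It only rides along.
- pot_right_mid (a point): Middle (half-way up) of the loose sample pot standing in the right tray: clear, white screw cap, 33 mm diameter, 30 mm high, 30 g. It only rides along.
- petri: Bystander: closed clear petri dish lying flat, 90 mm diameter, 16 mm high, to the right of the store's front; origin at the centre of its underside.
- jar: Bystander: small jar with a white lid, 48 mm diameter, 55 mm high, beside the store's left wall; origin at the centre of its underside.
- carton: Bystander: green and white tissue carton 110 x 110 x 80 mm, far right; origin at the centre of its underside.
Not all that is in view belongs to the job. What is shaped like the part that bears pot_left_mid but blue is not meant.

How it is judged:
By the outcome, as a careful person would: the job done as asked, in the order asked, and still so for the second after the job is handed in, with the robot touching nothing.
It also fails if it takes over 59 s, if anything falls off the work surface, if the arm or the gripper's body presses on something with over 40 N, if the wrist force passes 120 N, or if a joint passes its speed limit or range.

## Working session

There is one attempt and no reset: what is moved stays moved. The work goes in short steps, Python scripts to look and compute and a shell command to move; the robot and the scene stay as the last step left them, time stands still between calls to the robot, and variables do not carry over. Pictures are saved under pics/ and viewed, and the job is handed in when it is done.

```bash
mkdir -p pics; python3 - <<'E'
from bench import r,vision,order
import cv2
print(r.sense())
for n in("side","top"):
    im=vision.snapshot(n); cv2.imwrite(f"pics/{n}0.png",im[:,:,::-1]); print(n,vision.camera_model(n))
E
```

```text
{'time': 0.0, 'joint_pos': array([ 6.62687728e+01,  7.51550011e+00,  8.53294542e+01,  1.09440884e-03,
        8.72611458e+01, -4.89268440e+00]), 'qd': array([-0.04091305, -0.02996417,  0.05738659,  0.00185338,  0.0875785 ,
        0.04470533]), 'joint_efforts': array([ 1.81985306e-03, -5.69394600e+01, -5.00562465e+01,  1.23264849e-04,
        1.45119932e-02, -3.29285126e-05]), 'tool_pos': array([193.49486689, 567.3803889 , 238.23865166]), 'tcp_rot': array([ 174.51706616,   89.89389424, -114.32152993]), 'ft_force': array([-0.54113827, -0.22028731, -0.13398698]), 'wrist_torque': array([-0.02217817,  0.00832563,  0.02028062]), 'finger_gap': 85.50813395841287}
side {'fov_y': 42.49623007414998, 'cx': 262.0426106782309, 'cy': 197.49958198694253, 'D': array([0.05844102, 0.        , 0.        , 0.        , 0.        ]), 'world_to_cam': array([[-9.31700779e-01, -3.63030091e-01,  1.19504065e-02,
         4.89349382e+02],
       [-2.59169968e-01,  6.41377020e-01, -7.22126337e-01,
         2.52290399e+02],
       [ 2.54488873e-01, -6.75902857e-01, -6.91657966e-01,
         9.84893554e+02],
       [ 0.00000000e+00,  0.00000000e+00,  0.00000000e+00,
         1.00000000e+00]])}
top {'fov_y': 52.83679666111243, 'cx': 251.3341026246284, 'cy': 192.48848386466872, 'D': array([0.03455849, 0.        , 0.        , 0.        , 0.        ]), 'world_to_cam': array([[ 2.49746921e-02, -9.99648776e-01, -8.86511226e-03,
        -1.04215037e+02],
       [-9.97784365e-01, -2.43791401e-02, -6.19033020e-02,
         5.87239471e+02],
       [ 6.16654362e-02,  1.03914863e-02, -9.98042780e-01,
         1.05096157e+03],
       [ 0.00000000e+00,  0.00000000e+00,  0.00000000e+00,
         1.00000000e+00]])}
```

View pics/side0.png

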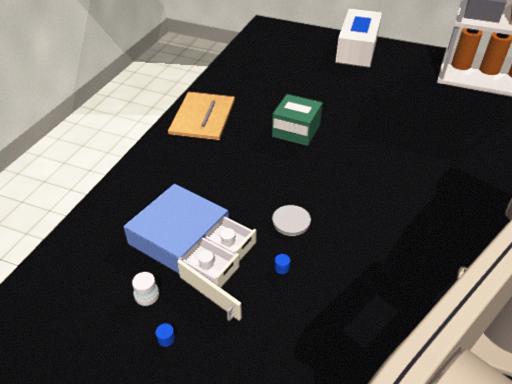

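View pics/top0.png

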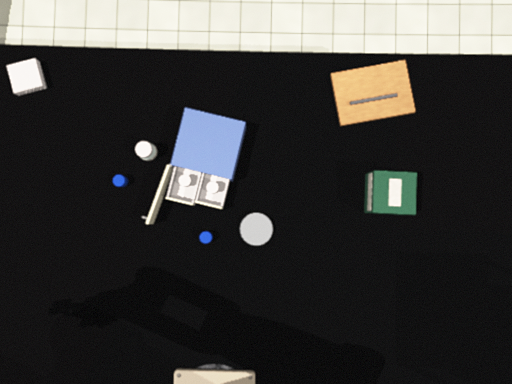

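The side view shows the blue store at about (178,228), with both trays out at (208,262) and (232,240) and the door at (210,290). The jar is at (146,288). There are loose blue pots at (165,335) and (283,263), the petri at (292,220) and the carton at (298,119). In the top view, the door runs from (169,167) to (150,223), the tray fronts are at about (181,204) and (211,207), and the blue pots are at (119,180) and (206,237).

Candidates for the trays and pots: the white-capped pots in the trays, top (185,181) and (213,188), which are the ones I want. The lookalikes are the blue pots, top (119,180) and (206,237), and the white-lidded jar (146,150). Next is a close crop to check the choice.

```bash
cat > h.py <<'E'
import numpy as np,cv2
from bench import vision
def K(n):
    c=vision.camera_model(n); h=384
    f=h/2/np.tan(np.radians(c['fov_y']/2))
    return np.array([[f,0,c['cx']],[0,f,c['cy']],[0,0,1]]),np.array(c['D']),np.array(c['world_to_cam'])
def ray(n,uv):
    k,d,T=K(n); p=cv2.undistortPoints(np.array([[uv]],float),k,d)[0,0]
    R=T[:3,:3]; return -R.T@T[:3,3], R.T@np.array([p[0],p[1],1])
def onz(n,uv,z):
    o,v=ray(n,uv); return o+v*(z-o[2])/v[2]
def tri(a,b):
    o1,v1=ray("top",a);o2,v2=ray("side",b)
    s=np.linalg.lstsq(np.c_[v1,-v2],o2-o1,rcond=None)[0]
    p,q=o1+s[0]*v1,o2+s[1]*v2; return (p+q)/2,np.linalg.norm(p-q)
def proj(n,P):
    k,d,T=K(n); return cv2.projectPoints(np.array(P,float).reshape(-1,3),cv2.Rodrigues(T[:3,:3])[0],T[:3,3],k,d)[0][:,0]
E
python3 - <<'E'
import cv2
a=cv2.imread('pics/top0.png')[95:255,95:285]; cv2.imwrite('pics/ct.png',cv2.resize(a,None,fx=4,fy=3.75 and 4,interpolation=cv2.INTER_CUBIC)[:600])
a=cv2.imread('pics/side0.png')[180:350,110:310]; cv2.imwrite('pics/cs.png',cv2.resize(a,None,fx=3.5,fy=3.5,interpolation=cv2.INTER_CUBIC))
E
```

```text
(no output)
```

View pics/ct.png

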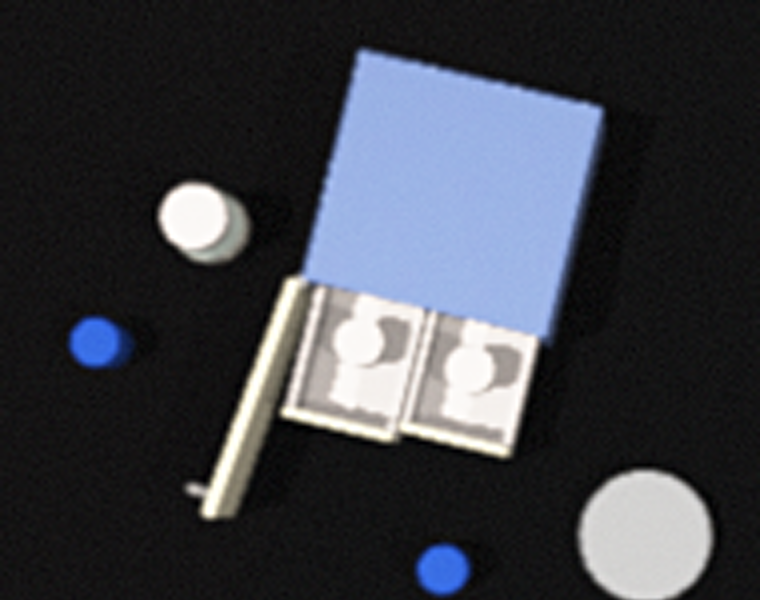

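View pics/cs.png

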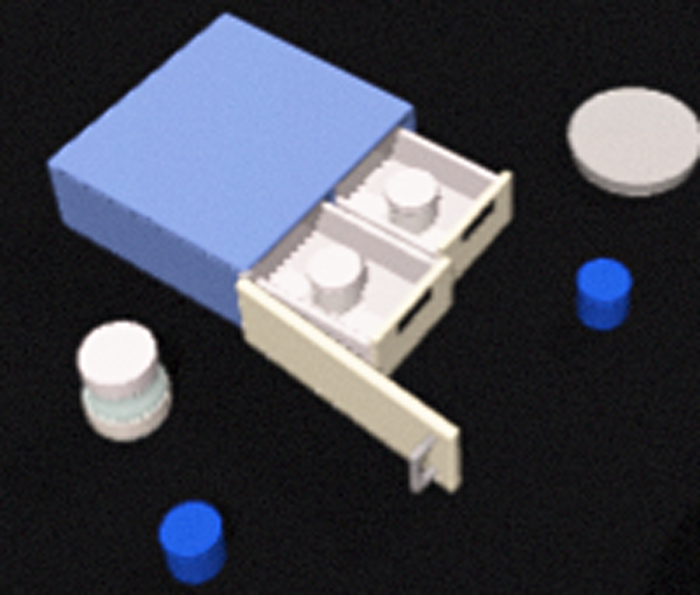

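The crop confirms it: the two cream-fronted trays, white-capped pots inside, door at left. The blue pots and the jar are bystanders.

```bash
python3 - <<'E'
from h import *
np.set_printoptions(precision=1,suppress=True)
im=cv2.imread('pics/top0.png'); hsv=cv2.cvtColor(im,cv2.COLOR_BGR2HSV)
m=cv2.inRange(hsv,(105,60,150),(125,200,255))
cs=sorted(cv2.findContours(m,0,2)[0],key=cv2.contourArea)[::-1]
c=cs[0]; q=cv2.approxPolyDP(c,6,True)[:,0]; print(q)
P=np.array([onz('top',p,60) for p in q]); print(P); print(np.linalg.norm(P-np.roll(P,-1,0),axis=1))
T=lambda x,y:(95+(x+.5)/4-.5,95+(y+.5)/4-.5); S=lambda x,y:(110+(x+.5)/3.5-.5,180+(y+.5)/3.5-.5)
pts={}
for n,a,z in [('storeFL',(303,280),60),('storeFR',(549,342),60),('storeBL',(359,49),60),('storeBR',(604,106),60),('tlFL',(283,413),50),('tlFR',(395,440),50),('trFL',(400,431),50),('trFR',(508,457),50),('doorhingeOut',(288,278),58),('doorhingeIn',(305,278),58),('doorendOut',(203,516),58),('doorendIn',(233,516),58),('bar',(188,489),40),('potL',(358,341),42),('potR',(470,368),42),('jar',(194,215),55),('blue1',(95,342),30),('blue2',(443,569),30),('petri',(646,536),16)]:
    print(n,onz('top',T(*a),z))
for n,a,b in [('tlFLside',(283,413),(380,345)),('trFR',(508,457),(510,176)),('doorendtopOut',(207,514),(457,430)),('storeFL',(303,280),(240,272)),('storeFR',(549,342),(413,108))]:
    print(n,*tri(T(*a),S(*b)))
for n,b,z in [('tlFLs',(380,345),50),('tlFRs',(450,258),50),('trFRs',(510,176),50),('storeFR',(413,108),60),('doorend',(459,430),58),('doorend_bot',(456,492),4)]:
    print(n,onz('side',S(*b),z))
E
```

```text
[[185 108]
 [171 164]
 [230 179]
 [244 122]]
[[810.2  93.9  60. ]
 [657.9 126.1  60. ]
 [621.6 -32.4  60. ]
 [776.  -65.7  60. ]]
[155.7 162.6 157.9 163.2]
storeFL [656.2 127.7  60. ]
storeFR [618.7 -37.5  60. ]
storeBL [813.2  95.7  60. ]
storeBR [778.5 -70.   60. ]
tlFL [567.6 139.9  50. ]
tlFR [551.3  64.3  50. ]
trFL [557.4  61.2  50. ]
trFR [541.8 -11.6  50. ]
doorhingeOut [657.6 138.2  58. ]
doorhingeIn [657.8 126.9  58. ]
doorendOut [497.8 188.2  58. ]
doorendIn [498.2 168.4  58. ]
bar [515.2 204.1  40. ]
potL [617.9  93.   42. ]
potR [601.4  16.6  42. ]
jar [698.9 203.5  55. ]
blue1 [613.9 274.7  30. ]
blue2 [465.2  31.9  30. ]
petri [ 490.4 -105.3   16. ]
tlFLside [567.1 140.9  44.5] 1.5242817397746127
trFR [543.8 -10.5  44.7] 3.9641296040330216
doorendtopOut [498.8 185.7  57.3] 0.7172219193011073
storeFL [659.2 129.7  55.6] 5.160735760702963
storeFR [621.8 -36.2  52.5] 5.095335252940549
tlFLs [564.3 144.4  50. ]
tlFRs [552.5  70.1  50. ]
trFRs [543.9  -5.5  50. ]
storeFR [621.  -28.9  60. ]
doorend [497.2 185.6  58. ]
doorend_bot [497.9 190.7   4. ]
```

```bash
python3 - <<'E'
from h import *
from bench import r
from scipy.spatial.transform import Rotation as R
s=r.sense(); np.set_printoptions(precision=3,suppress=True)
M=R.from_euler('xyz',s['tcp_rot'],degrees=True).as_matrix(); print(M)
z=M[:,2]; print('tool z yaw',np.degrees(np.arctan2(z[1],z[0])), s['joint_pos'])
th=np.radians(-12);X=np.array([np.cos(th),np.sin(th),0]);Y=np.array([-np.sin(th),np.cos(th),0]);O=np.array([638.5,46,0])
for n,p in [('L',O-89*X+39*Y),('R',O-83*X-39*Y)]: print(n,p,'approach tcp',p-30*X)
E
```

```text
[[-0.001 -0.946  0.323]
 [-0.002  0.323  0.946]
 [-1.     0.    -0.002]]
tool z yaw 71.16255598176409 [66.267  7.511 85.323 -0.001 87.261 -4.895]
L [559.553 102.652   0.   ] approach tcp [530.209 108.889   0.   ]
R [549.205  25.109   0.   ] approach tcp [519.861  31.346   0.   ]
```

```bash
python3 -m jog '[[[0.024,-0.032,-0.006],[0,0,0.024],-1],[[0.048,-0.064,-0.012],[0,0,0.048],-1],[[0.072,-0.096,-0.018],[0,0,0.072],-1],[[0.096,-0.128,-0.024],[0,0,0.096],-1],[[0.12,-0.16,-0.03],[0,0,0.12],-1]]' 30; python3 -m jog '[[[0.024,-0.032,-0.006],[0,0,0],-1],[[0.048,-0.064,-0.012],[0,0,0],-1],[[0.072,-0.096,-0.018],[0,0,0],-1],[[0.096,-0.128,-0.024],[0,0,0],-1],[[0.12,-0.16,-0.03],[0,0,0],-1]]'
```

```text
time: 0.52
tool_pos: [314.1, 406.1, 208.5]
tcp_rot: [152.2, 90.0, -129.7]
ft_force: [0.7, 0.5, -0.1]
finger_gap: 25.8
time: 0.93
tool_pos: [434.3, 246.0, 178.8]
tcp_rot: [132.5, 90.0, -149.5]
ft_force: [-0.4, 0.7, 0.3]
finger_gap: -0.0
```

```bash
python3 -m jog '[[[0.018,-0.027,-0.012],[0,0,0],-1],[[0.036,-0.054,-0.024],[0,0,0],-1],[[0.054,-0.081,-0.036],[0,0,0],-1],[[0.072,-0.108,-0.048],[0,0,0],-1],[[0.09,-0.136,-0.06],[0,0,0],-1]]'; python3 - <<'E'
from h import *
from bench import r
from scipy.spatial.transform import Rotation as R
s=r.sense(); M=R.from_euler('xyz',s['tcp_rot'],degrees=True).as_matrix(); z=M[:,2]
print('yaw',np.degrees(np.arctan2(z[1],z[0])),s['joint_pos'],s['tool_pos'])
for n in("side","top"): cv2.imwrite(f"pics/{n}1.png",vision.snapshot(n)[:,:,::-1])
a=cv2.imread('pics/top1.png')[95:255,95:285];b=cv2.imread('pics/side1.png')[180:340,110:300]
cv2.imwrite('pics/c1.png',cv2.resize(np.hstack([a,b]),None,fx=2.1,fy=2.1))
E
```

```text
time: 1.35
tool_pos: [524.1, 110.4, 118.4]
tcp_rot: [96.8, 90.0, 174.9]
ft_force: [0.9, -0.7, -0.2]
finger_gap: -0.0
yaw 78.02995003517147 [ 6.40102133e+00  2.83079973e+00  1.03152196e+02  6.10917977e-03
  7.40458057e+01 -7.16306085e+01] [524.05949983 110.35014515 118.35105536]
```

View pics/c1.png

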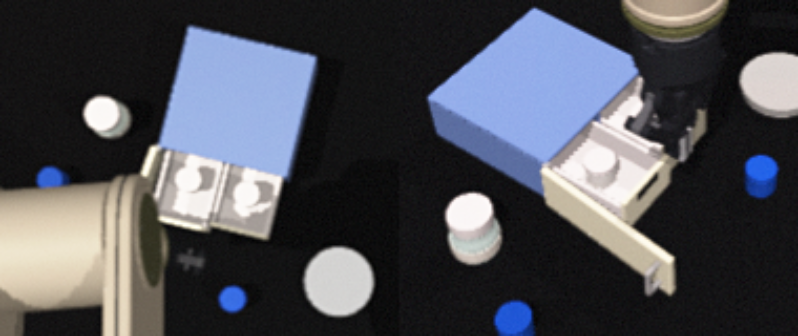

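The top crop shows the shut fingertips at (190,261), in front of the left tray and clear of the blue pot (232,298). Everything is still in place, so I'll go down and push the left tray.

```bash
python3 -m jog '[[[0,0,-0.018],[0,0,0],-1],[[0,0,-0.036],[0,0,0],-1],[[0,0,-0.054],[0,0,0],-1],[[0,0,-0.072],[0,0,0],-1],[[0,0,-0.092],[0,0,0],-1]]'; python3 -m jog '[[[0.0039,-0.0008,0],[0,0,0],-1],[[0.0078,-0.0017,0],[0,0,0],-1],[[0.0117,-0.0025,0],[0,0,0],-1],[[0.0156,-0.0033,0],[0,0,0],-1],[[0.0196,-0.0042,0],[0,0,0],-1]]';  python3 -m jog '[[[0.0039,-0.0008,0],[0,0,0],-1],[[0.0078,-0.0017,0],[0,0,0],-1],[[0.0117,-0.0025,0],[0,0,0],-1],[[0.0156,-0.0033,0],[0,0,0],-1],[[0.0196,-0.0042,0],[0,0,0],-1]]'
```

```text
time: 1.87
tool_pos: [523.6, 112.3, 26.7]
tcp_rot: [-40.8, 90.0, 37.3]
ft_force: [0.3, 0.0, 0.8]
finger_gap: 0.3
time: 2.28
tool_pos: [545.1, 107.8, 29.0]
tcp_rot: [-71.9, 89.8, 6.1]
ft_force: [0.3, -0.0, -0.4]
finger_gap: 0.0
time: 2.7
tool_pos: [563.1, 103.4, 27.2]
tcp_rot: [97.6, 90.0, 175.7]
ft_force: [-1.6, 0.0, 0.4]
finger_gap: 0.1
```

```bash
for i in 1 2 3; do python3 -m jog '[[[0.0039,-0.0008,0],[0,0,0],-1],[[0.0078,-0.0017,0],[0,0,0],-1],[[0.0117,-0.0025,0],[0,0,0],-1],[[0.0156,-0.0033,0],[0,0,0],-1],[[0.0196,-0.0042,0],[0,0,0],-1]]'; done
```

```text
time: 3.12
tool_pos: [582.8, 99.1, 27.2]
tcp_rot: [125.8, 90.0, -156.2]
ft_force: [-1.7, 0.4, 1.9]
finger_gap: 0.2
time: 3.53
tool_pos: [602.4, 94.9, 27.2]
tcp_rot: [130.7, 90.0, -151.3]
ft_force: [-2.5, -0.4, 1.3]
finger_gap: 0.2
time: 3.95
tool_pos: [622.0, 90.8, 27.2]
tcp_rot: [110.3, 90.0, -171.7]
ft_force: [-2.5, -0.8, 0.2]
finger_gap: 0.2
```

Now finer steps, until the stop shows in the force.

```bash
python3 -m jog '[[[0.002,-0.0004,0],[0,0,0],-1],[[0.004,-0.0008,0],[0,0,0],-1],[[0.006,-0.0012,0],[0,0,0],-1],[[0.008,-0.0017,0],[0,0,0],-1]]'; python3 -m jog '[[[0.001,-0.0002,0],[0,0,0],-1],[[0.002,-0.0004,0],[0,0,0],-1]]';python3 - <<'E'
from h import *
for n in("side","top"): cv2.imwrite(f"pics/{n}2.png",vision.snapshot(n)[:,:,::-1])
a=cv2.imread('pics/top2.png')[95:255,95:285];b=cv2.imread('pics/side2.png')[180:340,110:300]
cv2.imwrite('pics/c2.png',cv2.resize(np.hstack([a,b]),None,fx=2.1,fy=2.1))
E
```

```text
time: 4.28
tool_pos: [629.8, 89.2, 27.2]
tcp_rot: [106.7, 90.0, -175.2]
ft_force: [-1.4, -0.7, -0.0]
finger_gap: 0.2
time: 4.45
tool_pos: [631.8, 88.7, 27.3]
tcp_rot: [117.8, 90.0, -164.2]
ft_force: [-1.9, 0.0, -1.2]
finger_gap: -0.1
```

View pics/c2.png

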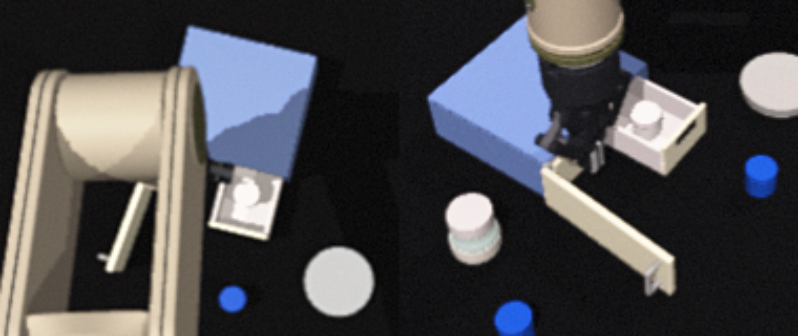

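The left tray is almost in, the right tray hasn't moved, and the door is where it was. I'll keep going in 1 mm rows.

```bash
for i in 1 2; do python3 -m jog '[[[0.001,-0.0002,0],[0,0,0],-1],[[0.002,-0.0004,0],[0,0,0],-1]]'; done
```

```text
time: 4.72
tool_pos: [633.7, 88.4, 27.3]
tcp_rot: [58.9, 90.0, 136.9]
ft_force: [-1.7, -1.1, 1.0]
finger_gap: -0.1
time: 4.88
tool_pos: [635.8, 88.0, 27.3]
tcp_rot: [-44.5, 90.0, 33.6]
ft_force: [-2.0, 0.6, 0.3]
finger_gap: -0.0
```

```bash
python3 -m jog '[[[0.001,-0.0002,0],[0,0,0],-1],[[0.001,-0.0002,0],[0,0,0],-1]]'
```

```text
time: 5.05
tool_pos: [635.8, 88.0, 26.9]
tcp_rot: [93.9, 89.9, 171.9]
ft_force: [-5.8, 0.9, 2.2]
finger_gap: -0.2
```

```bash
python3 -m jog '[[[0.001,-0.0002,0],[0,0,0],-1],[[0.001,-0.0002,0],[0,0,0],-1],[[0.001,-0.0002,0],[0,0,0],-1]]'
```

```text
time: 5.3
tool_pos: [635.8, 88.1, 26.6]
tcp_rot: [95.6, 89.8, 173.7]
ft_force: [-9.8, 1.6, 4.0]
finger_gap: 0.0
```

The left tray is hard against its stop (9.8 N, no further motion). I'll back out down its own lane, then sidestep to the right tray.

```bash
python3 -m jog '[[[-0.010,0.0021,0],[0,0,0],-1],[[-0.035,0.0074,0],[0,0,0],-1],[[-0.062,0.0132,0],[0,0,0],-1],[[-0.085,0.018,0],[0,0,0],-1],[[-0.105,0.0223,0],[0,0,0],-1]]'; python3 -m jog '[[[-0.003,-0.015,0],[0,0,0],-1],[[-0.006,-0.030,0],[0,0,0],-1],[[-0.009,-0.045,0],[0,0,0],-1],[[-0.012,-0.060,0],[0,0,0],-1],[[-0.016,-0.076,0],[0,0,0],-1]]'; python3 - <<'E'
from h import *
for n in("side","top"): cv2.imwrite(f"pics/{n}3.png",vision.snapshot(n)[:,:,::-1])
a=cv2.imread('pics/top3.png')[95:255,95:285];b=cv2.imread('pics/side3.png')[180:340,110:300]
cv2.imwrite('pics/c3.png',cv2.resize(np.hstack([a,b]),None,fx=2.1,fy=2.1))
E
```

```text
time: 5.72
tool_pos: [531.7, 110.2, 27.3]
tcp_rot: [-58.9, 90.0, 19.2]
ft_force: [0.5, 1.0, 0.3]
finger_gap: -0.3
time: 6.13
tool_pos: [517.4, 33.4, 27.9]
tcp_rot: [-76.9, 89.9, 1.2]
ft_force: [0.0, -0.1, -0.2]
finger_gap: -0.1
```

View pics/c3.png

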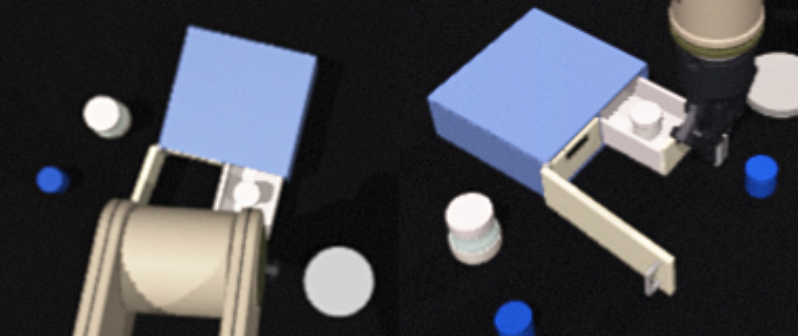

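The left front is flush with the store (crop about (577,150)). The fingers now stand before the right tray, so I'll push that one.

```bash
for i in 1 2 3 4 ; do python3 -m jog '[[[0.0039,-0.0008,0],[0,0,0],-1],[[0.0078,-0.0017,0],[0,0,0],-1],[[0.0117,-0.0025,0],[0,0,0],-1],[[0.0156,-0.0033,0],[0,0,0],-1],[[0.0196,-0.0042,0],[0,0,0],-1]]'; done; python3 -m jog '[[[0.003,-0.0006,0],[0,0,0],-1],[[0.006,-0.0013,0],[0,0,0],-1],[[0.009,-0.0019,0],[0,0,0],-1],[[0.012,-0.0025,0],[0,0,0],-1]]'
```

```text
time: 6.65
tool_pos: [537.0, 30.1, 27.3]
tcp_rot: [-50.8, 90.0, 27.2]
ft_force: [0.8, -0.2, -0.1]
finger_gap: 0.1
time: 7.07
tool_pos: [556.1, 25.6, 27.1]
tcp_rot: [78.5, 90.0, 156.5]
ft_force: [-1.0, 2.6, 0.0]
finger_gap: -0.2
time: 7.48
tool_pos: [575.7, 21.2, 27.1]
tcp_rot: [103.6, 90.0, -178.4]
ft_force: [-1.6, 1.4, -0.7]
finger_gap: 0.4
time: 7.9
tool_pos: [595.4, 16.9, 27.2]
tcp_rot: [126.0, 90.0, -155.9]
ft_force: [-1.1, 0.8, -0.7]
finger_gap: -0.2
time: 8.23
tool_pos: [607.4, 14.4, 27.3]
tcp_rot: [166.1, 90.0, -115.9]
ft_force: [-1.8, -0.8, -1.1]
finger_gap: -0.0
```

```bash
python3 -m jog '[[[0.002,-0.0004,0],[0,0,0],-1],[[0.004,-0.0008,0],[0,0,0],-1],[[0.006,-0.0013,0],[0,0,0],-1],[[0.008,-0.0017,0],[0,0,0],-1]]'; for i in 1 2 3; do python3 -m jog '[[[0.001,-0.0002,0],[0,0,0],-1],[[0.002,-0.0004,0],[0,0,0],-1]]'; done
```

```text
time: 8.57
tool_pos: [615.3, 12.8, 27.4]
tcp_rot: [-137.9, 90.0, -59.8]
ft_force: [-2.1, -0.5, -1.1]
finger_gap: -0.0
time: 8.73
tool_pos: [617.3, 12.4, 27.4]
tcp_rot: [-100.8, 90.0, -22.8]
ft_force: [-1.2, -0.9, -0.3]
finger_gap: -0.0
time: 8.9
tool_pos: [619.3, 12.1, 27.4]
tcp_rot: [-88.4, 90.0, -10.4]
ft_force: [-3.2, 0.1, 0.5]
finger_gap: 0.2
time: 9.07
tool_pos: [619.3, 12.2, 26.8]
tcp_rot: [91.3, 89.8, 169.4]
ft_force: [-14.2, 2.7, 7.0]
finger_gap: 0.4
```

Both trays are at their stops (14 N, no motion). The two contacts give the front's yaw as -12.2°. Before the door, I'll retreat upwards and look.

```bash
python3 -m jog '[[[-0.010,0.0021,0],[0,0,0],-1],[[-0.03,0.0065,0.01],[0,0,0],-1],[[-0.03,0.0065,0.045],[0,0,0],-1],[[-0.03,0.0065,0.08],[0,0,0],-1],[[-0.03,0.0065,0.11],[0,0,0],-1]]'; python3 -m jog '[[[-0.006,0.037,0],[0,0,-0.12],-1],[[-0.012,0.074,0],[0,0,-0.24],-1],[[-0.018,0.111,0],[0,0,-0.36],-1],[[-0.024,0.148,0],[0,0,-0.48],-1],[[-0.030,0.185,0],[0,0,-0.6],-1]]';python3 -m jog '[[[0,0,0],[0,0,-0.12],-1],[[0,0,0],[0,0,-0.24],-1],[[0,0,0],[0,0,-0.36],-1],[[0,0,0],[0,0,-0.48],-1],[[0,0,0],[0,0,-0.6],-1]]';python3 -m jog '[[[0,0,0],[0,0,-0.12],-1],[[0,0,0],[0,0,-0.24],-1],[[0,0,0],[0,0,-0.36],-1],[[0,0,0],[0,0,-0.46],-1]]'; python3 - <<'E'
from h import *
from bench import r
from scipy.spatial.transform import Rotation as R
s=r.sense(); M=R.from_euler('xyz',s['tcp_rot'],degrees=True).as_matrix(); z=M[:,2]
print('yaw',np.degrees(np.arctan2(z[1],z[0])),s['joint_pos'],s['tool_pos'])
for n in("side","top"): cv2.imwrite(f"pics/{n}4.png",vision.snapshot(n)[:,:,::-1])
a=cv2.imread('pics/top4.png')[95:255,95:285];b=cv2.imread('pics/side4.png')[180:340,110:300]
cv2.imwrite('pics/c4.png',cv2.resize(np.hstack([a,b]),None,fx=2.1,fy=2.1))
E
```

```text
time: 9.48
tool_pos: [591.2, 18.4, 139.3]
tcp_rot: [-69.5, 89.9, 8.5]
ft_force: [1.2, -0.3, 0.9]
finger_gap: -0.0
time: 9.9
tool_pos: [561.3, 204.7, 138.0]
tcp_rot: [-21.5, 89.9, 21.8]
ft_force: [0.4, -0.2, -0.3]
finger_gap: -0.3
time: 10.32
tool_pos: [561.6, 203.4, 137.7]
tcp_rot: [14.6, 89.9, 23.6]
ft_force: [0.2, 0.7, -0.1]
finger_gap: 0.2
time: 10.65
tool_pos: [561.7, 203.1, 137.7]
tcp_rot: [42.0, 89.9, 24.6]
ft_force: [0.1, -0.3, -0.0]
finger_gap: -0.2
yaw -17.361288726880037 [1.49581786e+01 1.08948509e+01 9.22709217e+01 1.41496614e-02
 7.67534251e+01 3.23162056e+01] [561.68664332 203.14871412 137.7192507 ]
```

View pics/c4.png

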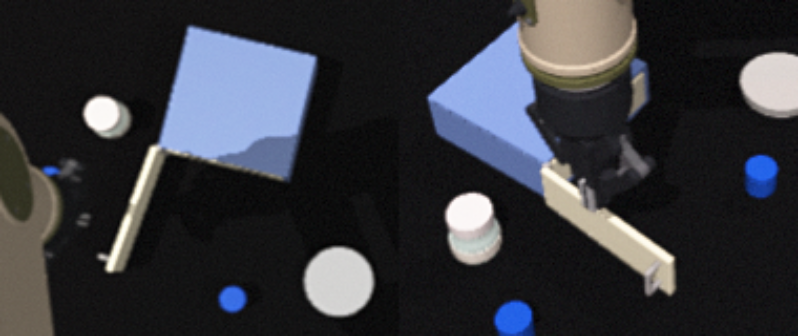

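Top view: nothing sticks out of the store any more. The fingertips at crop (82,220) are clear to the left of the door, so I'll go down.

```bash
python3 -m jog '[[[0,0,-0.022],[0,0,0],-1],[[0,0,-0.044],[0,0,0],-1],[[0,0,-0.066],[0,0,0],-1],[[0,0,-0.088],[0,0,0],-1],[[0,0,-0.108],[0,0,0],-1]]'; python3 - <<'E'
from h import *
np.set_printoptions(precision=1,suppress=True)
th=np.radians(-12.2);X=np.array([np.cos(th),np.sin(th)]);Y=np.array([-np.sin(th),np.cos(th)]);O=np.array([638.5,47.6]);H=O+84*Y
def tcp(deg,r=110,off=20.0):
    a=np.radians(deg); d=-np.sin(a)*X-np.cos(a)*Y; n=-np.cos(a)*X+np.sin(a)*Y
    n=np.array(n); # outward: at deg=0 -> -X ; at 90 -> +Y
    return H+r*d+off*n
p=None
for g in [94.5]+list(range(90,-1,-6)):
    q=tcp(g); print(g,q, None if p is None else q-p); p=q
print(tcp(94.5,off=44))
E
```

```text
time: 11.17
tool_pos: [561.2, 202.9, 28.3]
tcp_rot: [42.3, 90.0, 25.5]
ft_force: [-1.0, 0.5, 0.3]
finger_gap: 0.1
94.5 [556.6 180.5] None
90 [553.  172.5] [-3.7 -8. ]
84 [549.1 161.5] [ -3.9 -11. ]
78 [546.3 150.1] [ -2.7 -11.4]
72 [544.8 138.5] [ -1.5 -11.6]
66 [544.5 126.8] [ -0.3 -11.7]
60 [545.4 115.1] [  0.9 -11.7]
54 [547.5 103.6] [  2.1 -11.5]
48 [550.9  92.4] [  3.3 -11.2]
42 [555.3  81.6] [  4.5 -10.8]
36 [560.9  71.3] [  5.6 -10.3]
30 [567.5  61.6] [ 6.6 -9.6]
24 [575.1  52.7] [ 7.6 -8.9]
18 [583.6  44.7] [ 8.5 -8.1]
12 [592.9  37.6] [ 9.3 -7.1]
6 [602.9  31.5] [10.  -6.1]
0 [613.5  26.4] [10.6 -5. ]
[563.5 203.5]
```

```bash
python3 -m jog '[[[-0.002,-0.006,0],[0,0,0],-1],[[-0.003,-0.012,0],[0,0,0],-1],[[-0.005,-0.018,0],[0,0,0.02],-1],[[-0.006,-0.024,0],[0,0,0.05],-1],[[-0.008,-0.030,0],[0,0,0.08],-1]]'; python3 -m jog '[[[-0.002,-0.0055,0],[0,0,0.052],-1],[[-0.0039,-0.011,0],[0,0,0.105],-1],[[-0.0053,-0.0167,0],[0,0,0.157],-1],[[-0.0066,-0.0224,0],[0,0,0.209],-1]]'; python3 -m jog '[[[-0.0008,-0.0058,0],[0,0,0.052],-1],[[-0.0015,-0.0116,0],[0,0,0.105],-1],[[-0.0017,-0.0174,0],[0,0,0.157],-1],[[-0.0018,-0.0233,0],[0,0,0.209],-1]]'
```

```text
time: 11.58
tool_pos: [554.8, 172.5, 31.8]
tcp_rot: [25.6, 89.8, 13.4]
ft_force: [0.7, 1.1, 0.1]
finger_gap: 0.1
time: 11.92
tool_pos: [548.2, 150.0, 32.0]
tcp_rot: [11.0, 89.8, 10.8]
ft_force: [-0.1, 0.3, 0.5]
finger_gap: 0.1
time: 12.25
tool_pos: [546.5, 126.7, 32.0]
tcp_rot: [-2.8, 89.8, 8.9]
ft_force: [0.6, 0.3, 0.3]
finger_gap: -0.3
```

```bash
python3 -m jog '[[[0.0003,-0.0058,0],[0,0,0.052],-1],[[0.0009,-0.0117,0],[0,0,0.105],-1],[[0.0019,-0.0175,0],[0,0,0.157],-1],[[0.003,-0.0232,0],[0,0,0.209],-1]]'; python3 - <<'E'
from h import *
for n in("side","top"): cv2.imwrite(f"pics/{n}5.png",vision.snapshot(n)[:,:,::-1])
a=cv2.imread('pics/top5.png')[95:255,95:285];b=cv2.imread('pics/side5.png')[180:340,110:300]
cv2.imwrite('pics/c5.png',cv2.resize(np.hstack([a,b]),None,fx=2.1,fy=2.1))
E
```

```text
time: 12.58
tool_pos: [549.5, 103.4, 32.0]
tcp_rot: [-16.6, 89.8, 7.1]
ft_force: [-0.2, 0.9, 0.1]
finger_gap: 0.2
```

View pics/c5.png

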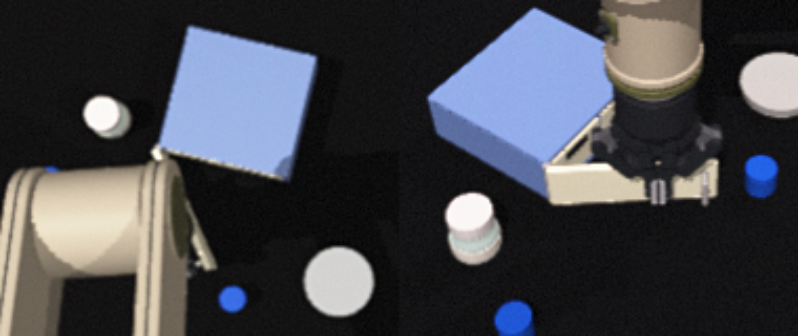

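The door is swinging with the fingers at about 54°, and its free end, crop (212,266), clears the blue pot at (232,298).

```bash
python3 -m jog '[[[0.0017,-0.0056,0],[0,0,0.052],-1],[[0.0033,-0.0112,0],[0,0,0.105],-1],[[0.0055,-0.0166,0],[0,0,0.157],-1],[[0.0078,-0.022,0],[0,0,0.209],-1]]'; python3 -m jog '[[[0.0028,-0.0052,0],[0,0,0.052],-1],[[0.0056,-0.0103,0],[0,0,0.105],-1],[[0.0089,-0.0151,0],[0,0,0.157],-1],[[0.0122,-0.02,0],[0,0,0.209],-1]]'; python3 -m jog '[[[0.0038,-0.0045,0],[0,0,0.052],-1],[[0.0076,-0.0089,0],[0,0,0.105],-1],[[0.0119,-0.013,0],[0,0,0.157],-1],[[0.0161,-0.017,0],[0,0,0.209],-1]]'
```

```text
time: 13.02
tool_pos: [556.6, 81.9, 30.9]
tcp_rot: [-26.9, 89.9, 8.6]
ft_force: [-0.3, 0.6, 0.7]
finger_gap: -0.0
time: 13.35
tool_pos: [568.8, 61.8, 30.9]
tcp_rot: [-40.6, 89.9, 7.0]
ft_force: [0.3, -0.3, -0.3]
finger_gap: 0.1
time: 13.68
tool_pos: [584.9, 44.8, 30.9]
tcp_rot: [-55.4, 89.9, 4.1]
ft_force: [-0.4, 0.3, 0.1]
finger_gap: 0.1
```

```bash
python3 -m jog '[[[0.0047,-0.0036,0],[0,0,0.052],-1],[[0.0093,-0.0071,0],[0,0,0.105],-1],[[0.0143,-0.0102,0],[0,0,0.157],-1],[[0.0193,-0.0132,0],[0,0,0.209],-1]]'
```

```text
time: 14.02
tool_pos: [604.1, 31.6, 30.8]
tcp_rot: [-68.2, 89.9, 3.3]
ft_force: [0.0, 0.2, 0.1]
finger_gap: 0.1
```

```bash
python3 -m jog '[[[0.0025,-0.0013,0],[0,0,0.026],-1],[[0.005,-0.0026,0],[0,0,0.052],-1],[[0.0075,-0.004,0],[0,0,0.078],-1],[[0.0095,-0.005,0],[0,0,0.105],-1]]';for i in 1 2; do  python3 -m jog '[[[0.001,-0.0002,0],[0,0,0],-1],[[0.002,-0.0004,0],[0,0,0],-1]]'; done
```

```text
time: 14.35
tool_pos: [613.5, 26.7, 30.8]
tcp_rot: [-73.6, 89.9, 3.9]
ft_force: [-8.4, 2.5, 2.4]
finger_gap: 0.1
time: 14.52
tool_pos: [613.5, 26.7, 30.4]
tcp_rot: [89.6, 89.8, 166.9]
ft_force: [-13.5, 3.4, 9.4]
finger_gap: -0.2
time: 14.68
tool_pos: [613.6, 26.8, 30.0]
tcp_rot: [93.5, 89.6, 170.9]
ft_force: [-23.0, 4.5, 15.3]
finger_gap: 0.2
```

The door is hard against the stop, exactly where it should be shut. I'll withdraw and look.

```bash
python3 -m jog '[[[-0.004,0.0008,0],[0,0,0],-1],[[-0.008,0.0017,0],[0,0,0],-1],[[-0.015,0.0032,0],[0,0,0],-1],[[-0.025,0.0053,0],[0,0,0],-1],[[-0.035,0.0075,0],[0,0,0],-1]]'; python3 -m jog '[[[-0.01,0.002,0.03],[0,0,0],-1],[[-0.02,0.004,0.06],[0,0,0],-1],[[-0.03,0.006,0.09],[0,0,0],-1],[[-0.045,0.008,0.12],[0,0,0],-1],[[-0.06,0.01,0.15],[0,0,0],-1]]';  python3 -m jog '[[[-0.02,0.03,0],[0,0,0],-1],[[-0.04,0.06,0],[0,0,0],-1],[[-0.06,0.09,0],[0,0,0],-1],[[-0.08,0.12,0],[0,0,0],-1],[[-0.1,0.15,0],[0,0,0],-1]]'; python3 -m jog '[[[-0.01,0.03,0],[0,0,0],-1],[[-0.02,0.06,0],[0,0,0],-1],[[-0.03,0.09,0],[0,0,0],-1],[[-0.04,0.12,0],[0,0,0],-1],[[-0.05,0.15,0],[0,0,0],-1]]'; python3 -m jog '[[[0,0,0],[0,0,0],-1],[[0,0,0],[0,0,0],-1]]'
python3 - <<'E'
from h import *
for n in("side","top"): cv2.imwrite(f"pics/{n}6.png",vision.snapshot(n)[:,:,::-1])
a=cv2.imread('pics/top6.png')[95:255,95:285];b=cv2.imread('pics/side6.png')[180:340,110:300]
cv2.imwrite('pics/c6.png',cv2.resize(np.hstack([a,b]),None,fx=2.1,fy=2.1))
cv2.imwrite('pics/c7.png',cv2.resize(np.hstack([a[30:110,50:130],b[30:110,60:140]]),None,fx=5,fy=5,interpolation=cv2.INTER_CUBIC))
E
```

```text
time: 15.1
tool_pos: [581.6, 33.5, 29.9]
tcp_rot: [-80.7, 89.9, -3.3]
ft_force: [-0.3, 0.4, -0.1]
finger_gap: 0.5
time: 15.52
tool_pos: [520.9, 43.5, 181.1]
tcp_rot: [-78.9, 89.9, -1.6]
ft_force: [1.2, -0.1, 0.4]
finger_gap: -0.2
time: 15.93
tool_pos: [420.6, 194.5, 180.0]
tcp_rot: [-58.4, 89.9, 19.0]
ft_force: [-0.2, 0.1, -0.0]
finger_gap: 0.5
time: 16.35
tool_pos: [370.9, 344.9, 180.0]
tcp_rot: [-43.7, 89.9, 33.7]
ft_force: [0.1, 0.1, 0.4]
finger_gap: 0.2
time: 16.52
tool_pos: [370.8, 344.7, 179.7]
tcp_rot: [-42.7, 89.9, 34.8]
ft_force: [0.3, -0.9, -0.1]
finger_gap: -0.0
```

View pics/c6.png

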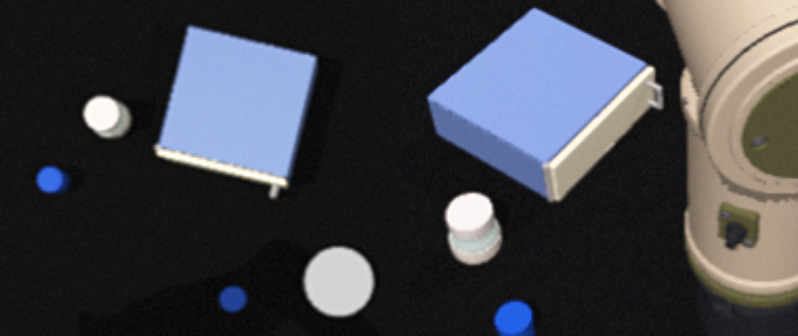

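View pics/c7.png

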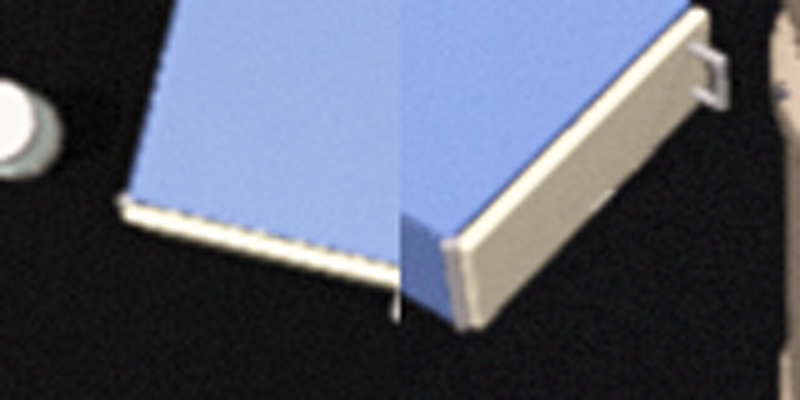

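The door lies flush along the whole front (top crop (158,150) to (287,183)). The jar, petri and both blue pots are at the same pixels as before, so I'll hand in.

```bash
python3 -c "
from bench import order
print(order.hand_in())"
```

```text
the job is handed in; nothing more can be done
None
```

The store is closed up and the job is handed in. I used only the shut fingertips: the left tray first, then the right, then the door, and then moved the arm well clear at about 16.5 s.

- **Trays:** each was pushed until it stopped moving, at 9.8 N (left) and 14 N (right). Neither stuck out in the pictures afterwards.
- **Door:** it stopped at the position I had worked out for shut, at 23 N along the push (about 28 N in all). After I withdrew, both views showed it flush and parallel with the store's front.
- **Bystanders:** the jar, the petri dish and both loose blue pots were at the same pixels before and after. I did not recheck the carton, but the arm never went near it.
- **Sample pots:** I could not see these once the trays were in. Each was upright when last visible, and the trays moved at about 48 mm/s or less.

No check failed or disagreed, apart from the tool sitting about 3 mm higher than planned during the door swing, which did no harm.

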